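Open the ratchet stop of a pan holder on a cake stall

ROBOT

A 7-joint arm with a two-finger parallel gripper is mounted at the origin on the work surface. World frame = base frame: x ahead of the robot, y to its left, z up, the work surface at z = 0. Lengths are in m, angles in rad, forces in N, time in s.
With the tool pointing down it reaches from about 0.425 to 0.975 m from the base axis. Payload 16.7 kg.
Tool frame: the origin (TCP) lies between the finger pads; the fingertips stand 14 mm ahead of it and the grasp point (between the pads) lies 5 mm behind it (robot.tips_ahead is the z of the fingertips in the tool frame, in m); z points along the fingers, y is the line along which they close (so a half turn about z gives the same grasp; the last joint's range is limited). The gripper opens to 85 mm and grips with 20 to 120 N. Pads are 22 mm wide; open, the fingers measure 114 mm over their backs; the gripper's body (76 mm by 85 mm) begins 54 mm behind the grasp point. The pads swing forward as they close: fully open they stand 13 mm farther back than shut.
Start: joints at [1.046, 0.426, 0.074, 1.606, -0.034, 1.111, -0.067], TCP at [0.247, -0.628, 0.245] pointing down, gripper open.
Joint ranges: [-2.85, 2.85], [-0.5, 2.14], [-1.23, 1.37], [0.21, 2.46], [-1.02, 4.16], [0.16, 2.05], [-2.73, 2.73]. Speed limits (rad/s): [1.89, 1.89, 2.39, 2.39, 3.01, 3.01, 3.01].

INTERFACE

Orientations are given as a unit quaternion [w, x, y, z].
In Python, from workcell import robot, vision, close_job gives the robot as it stands.
- The arm moves only by the tool arm_command, never from a script. Its argument "deltas" is a list of rows, each an object of numbers: "x", "y", "z": the shift along the tool's x, y, z in m; "roll": the turn about the tool's z in degrees; "grip": the gripper's target within -1 to 1 (fully open at 1, half-way at 0, shut at -1). A call has 1 to 10 rows; each row shifts and turns the commanded pose from where the row before left it, along the tool's axes as they then stand; what a row does not reach is not made up. A row lasts 1/12 s, in which the tool goes at most 41.7 mm and 7.16 degrees, less where a joint would pass 70% of its speed; a pose out of reach is approached as far as the arm can. A call with a gripper value outside its range is refused whole. The fingers move at their own pace and stop on an object; "grip_force" is the grip in N (left out, the last holds). Time passes only in rows, so rows that do not move let the fingers close. It gives the time, the measured TCP pose, the force, the opening and the grip force at its end, in the units of the state.
- robot.get_state(): the state, without advancing time (a new reading comes with each control period).
- vision.grab_frame(name): name is "scene" or "top"; returns the picture (400x640x3 uint8, red, green, blue); there is no depth.
- vision.camera_params(name): a dict with "fx", "fy", "cx", "cy" (pixels), "k1" (the pictures are not rectified: a ray, as slopes to the right and down, at radius r is drawn at 1 + k1 r^2 times it, then the intrinsics apply), "eye" and "attitude" of the camera in the world. Camera axes: x right, y up, looking along -z (the intrinsics and any distortion apply to the point x, -y, -z); pixel columns grow to the right and rows downward; lengths in m; the calibration is good to about 2 mm. A picture is of the moment at which its call begins. camera_params takes no time and is no camera call.
- close_job(): hands the job in; it is judged then, once.
The state is a dict: "time": time; "joints": joint angles; "joint_vel": joint speeds; "joint_efforts": joint torques, N m; "tool_pos": TCP position; "tcp_rot": TCP orientation; "ft_force": force on the tool from outside, world axes, zero at the start; "wrist_torque": the same for the moment, N m; "grip_width": finger opening in m; "gripper_force": force on a finger pad.
Only numpy, scipy, OpenCV 4.12 (cv2) and the standard library are available. Lean on these libraries where they do the work, as an engineer would, in place of code of your own. Each camera call takes 0.05 s, during which the arm holds its last target. There are 200 camera calls.

TASK

Open the pan holder fully so that the next pan will fit: press down the black release paddle on the sliding stop and, keeping it pressed, push the stop back along its bar, away from the pan, all the way to the end of its travel. Then let go so that the paddle springs up, and move clear. Only press and push: do not pick up or shift the pan or anything else on the counter.

Things in the scene. Friction and masses are not known exactly. Their poses are not given: they have to be found in the camera images.
- holder: Pan holder screwed to the counter: white bed 480 x 120 x 8 mm; origin at the centre of its underside, z up. Its x axis runs along the bar and points BACK, away from the pan, to a small steel end block (x 226 to 238 mm, top 60 mm high); a steel fence stands at x = -230 mm. The aluminium bar (30 mm wide, top 46 mm high) lies on y = 0, x = -82 to 238 mm, ratchet teeth on its -y side.
- stop (a joint): Sliding stop along the bar, m: 0 nearest the pan, grows along the holder's +x, 0.200 fully back (hard end of travel). Starts between 0.01 and 0.08. The ratchet (teeth 18 mm apart) blocks it towards + (after up to 18 mm of play) unless the release is pressed; once free it slides with about 2 N.
- release (a joint): How far the release paddle is pressed down, m: 0 up, 0.010 bottom. The pawl clears the teeth from 0.0065 on. Spring: about 2 N at the top, 4.5 N at the bottom; it springs up when let go, so it must be kept down while the stop is pushed.
- paddle (a point): Centre of the upper face of the release paddle: a black plate on the sliding stop, 52 mm along the bar x 44 mm across, face 70 mm above the counter when up, 60 mm when pressed. Axes parallel to the holder's. It lies in a pocket 56 mm long (28 mm each way along x) between two upright plates, open above and at both sides.
- ridge (a point): Middle of the inner face of the thumb ridge, at its top: upright steel plate of the stop behind the paddle (+x side), 50 mm wide, top 93 mm above the counter. Closed fingers standing on the paddle push the stop back against this face. The plate on the pan's side of the pocket is the jaw: 90 mm wide, top 103 mm above the counter.
- pan: Small steel pan with yellow cakes, 130 (along the bar) x 100 x 42 mm, loose on the bed between fence and stop; origin at the centre of its underside. To be left where it stands.
- tub: Bystander: lidded round sauce tub, 92 mm across, 62 mm high; origin at its underside. Leave alone.
- cup: Bystander: white open cup, 72 mm across, 75 mm high; origin at its underside. Leave alone.
- bottle: Bystander: amber sauce bottle, 60 mm across, 190 mm tall; origin at its underside. Leave alone.
- bowl: Bystander: white bowl, 96 mm across, 45 mm high; origin at its underside. Leave alone.
- tongs: Bystander: steel scissor tongs lying flat, about 165 mm long, 17 mm high; origin at its underside. Leave alone.
- cakebox: Bystander: closed cardboard cake box, 150 x 110 x 52 mm; origin at its underside. Leave alone.

How it is judged:
On the way, in this order (a step that is already met when the one before it is completed fails the run):
1. the release is pressed down at least 7 mm while the stop is still within 40 mm of its start (value of joint release above 0.007 m and distance of paddle from where it was at the start of the episode below 0.04 m), for 0.05 s.
2. the stop has been pushed back to within 8 mm of the end of its travel (value of joint stop above 0.192 m), for 0.1 s.
At the end, for the whole second after the job is handed in: The stop is within 8 mm of the end of its travel, the release is up again (pressed less than 3 mm), and the pan stands still and level within 15 mm of where it was (value of joint stop above 0.192 m and value of joint release below 0.003 m and linear speed of pan below 0.02 m/s and distance of pan from where it was at the start of the episode below 0.015 m and angle between pan's own z axis and vertical below 0.1 rad); the robot touches nothing.
It fails at once if the pan is lifted or shifted by more than 15 mm (distance of pan from where it was at the start of the episode above 0.015 m).
It fails at once if a bystander (tub, cup, bottle, bowl, tongs, cake box) is lifted, carried or knocked by more than 20 mm, or tipped (distance of any of tub, cup, bottle, bowl, tongs, cakebox from where it was at the start of the episode above 0.02 m or angle between any of tub, cup, bottle, bowl, tongs, cakebox's own z axis and vertical above 0.35 rad).
It also fails if it takes over 32 s, if anything falls off the work surface, if the arm or the gripper's body presses on something with over 40 N, if the wrist force passes 120 N, or if a joint passes its speed limit or range.

## Working session

There is one attempt and no reset: what is moved stays moved. The work goes in short steps, Python scripts to look and compute and a tool call to move; the robot and the scene stay as the last step left them, time stands still between calls to the robot, and variables do not carry over. Pictures are saved under pics/ and viewed, at most 10 in all, crops included, and the job is handed in when it is done.

Besides the shell and the picture viewer there is one more tool, called after "Request:" as name(argument=value, ...) on one line, values as JSON. arm_command: Moves the arm, as the interface text tells. Its arguments: {"type":"object","properties":{"deltas":{"type":"array"},"grip_force":{"type":"number"}},"required":["deltas"]}

```bash
mkdir -p pics
python3 - <<'E'
from workcell import robot, vision
import cv2
for n in("scene","top"):
    cv2.imwrite(f"pics/{n}0.png",vision.grab_frame(n)[:,:,::-1]); print(n,vision.camera_params(n))
s=robot.get_state();print(s["tool_pos"],s["tcp_rot"],s["time"],robot.tips_ahead)
E
```

```text
scene {'fx': 409.30118658216804, 'fy': 409.30118658216804, 'cx': 317.83635549831615, 'cy': 197.16450236511722, 'k1': 0.012061548304735995, 'eye': array([ 1.35138684, -0.08555362,  0.69906732]), 'attitude': array([0.69833182, 0.34729184, 0.29261592, 0.55326032])}
top {'fx': 414.73696545878505, 'fy': 414.73696545878505, 'cx': 325.2725582742864, 'cy': 198.00109668170913, 'k1': -0.0745276533223014, 'eye': array([0.41324838, 0.05380449, 1.04426361]), 'attitude': array([ 0.71422913,  0.05643602, -0.04060064, -0.69645051])}
[ 0.24693098 -0.62782702  0.24468568] [-5.54075157e-04  9.82500384e-01  1.86259671e-01 -1.51014877e-04] 0.1 0.014
```

View pics/scene0.png

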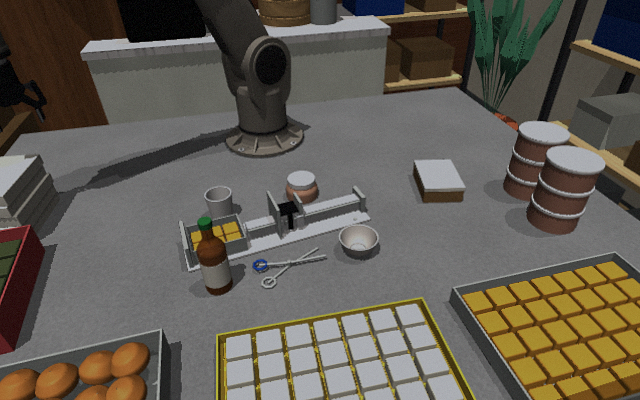

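View pics/top0.png

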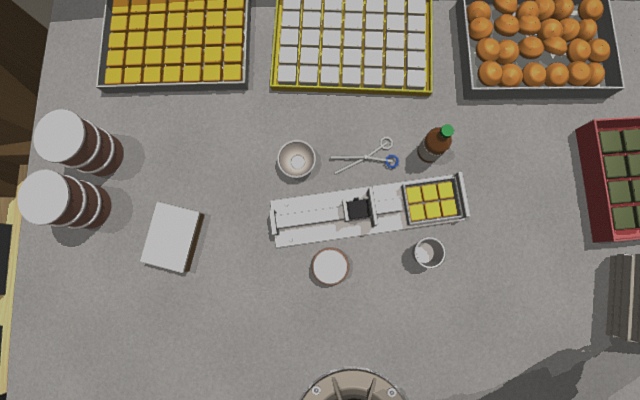

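The top view shows the stop's black paddle near px (357,208), the pan to its right near (435,200), and the end block at the left near (273,220). The tub (330,267), the cup (429,253) and the bowl (296,160) stand nearby.

```bash
cat > h.py <<'E'
import numpy as np, cv2
from workcell import robot, vision
from scipy.spatial.transform import Rotation as R
def cam(n):
    p=vision.camera_params(n); K=np.array([[p["fx"],0,p["cx"]],[0,p["fy"],p["cy"]],[0,0,1]])
    q=p["attitude"]; return K,np.array([p["k1"],0,0,0.]),p["eye"],R.from_quat([q[1],q[2],q[3],q[0]]).as_matrix()@np.diag([1,-1,-1])
def cast(n,px,z):
    K,d,e,M=cam(n); u=cv2.undistortPoints(np.array(px,float).reshape(-1,1,2),K,d)[:,0]
    r=np.c_[u,np.ones(len(u))]@M.T; return e+r*((z-e[2])/r[:,2])[:,None]
def proj(n,P):
    K,d,e,M=cam(n); return cv2.projectPoints((np.array(P,float)-e)@M,np.zeros(3),np.zeros(3),K,d)[0][:,0]
E
python3 - <<'E'
from h import *
t=cv2.imread("pics/top0.png");s=cv2.imread("pics/scene0.png")
m=(t.max(2)<45).astype(np.uint8);m[:180]=0;m[235:]=0;m[:,:335]=0;m[:,385:]=0
n,l,st,c=cv2.connectedComponentsWithStats(m)
for i in range(1,n):
    if st[i,4]>30:
        print(st[i],c[i],cast("top",[c[i]],.07)); print(cv2.minAreaRect(np.argwhere(l==i)[:,::-1].astype(np.float32)))
a=cv2.resize(t[165:260,260:480],None,fx=3.6,fy=3.6,interpolation=cv2.INTER_CUBIC)
b=cv2.resize(s[175:280,170:390],None,fx=3.6,fy=3.6*.66,interpolation=cv2.INTER_CUBIC)
cv2.imwrite("pics/crop0.png",np.vstack([a,b])[:600])
E
```

```text
[366 200   5  17  43] [367.6744186 208.1627907] [[ 0.52580603 -0.02326919  0.07      ]]
((367.95880126953125, 207.96469116210938), (16.18296241760254, 3.1445565223693848), 85.60128784179688)
```

View pics/crop0.png

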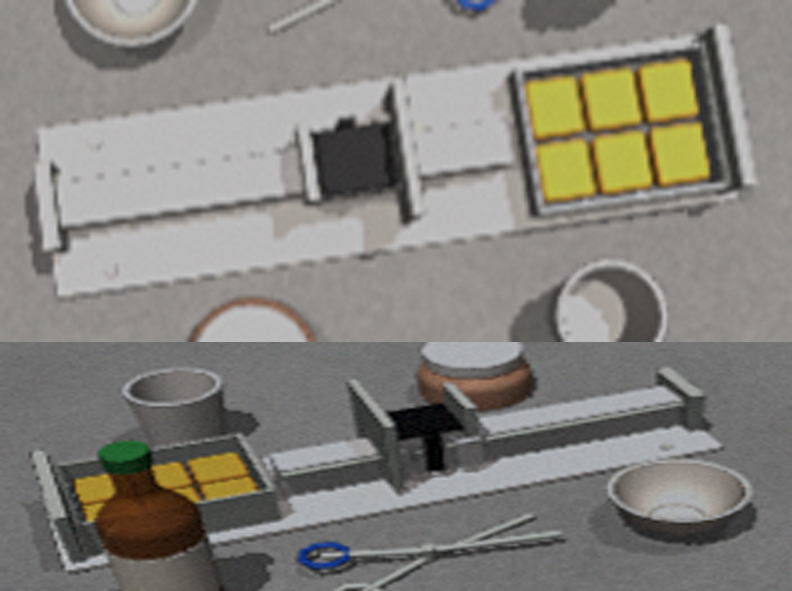

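The crop shows the paddle as a dark quad at about crop (314..397, 125..198), between the ridge at x≈308 and the jaw at x≈403. The bed corners are at crop (40,128) and (58,296).

Run:
```python
from h import *
f=lambda L:np.array(L,float)/3.6+[260,165]
t=cv2.imread("pics/top0.png")
m=(t.max(2)<75).astype(np.uint8);x=np.zeros_like(m);x[198:222,346:371]=1;m*=x
m=cv2.morphologyEx(m,cv2.MORPH_OPEN,np.ones((5,5)))
r=cv2.minAreaRect(np.argwhere(m)[:,::-1].astype(np.float32)); print(r)
P=cast("top",cv2.boxPoints(r),.07);print(P.round(4),P.mean(0))
B=cast("top",f([[40,128],[58,296],[500,63],[500,233]]),.008);print("bed",B.round(4))
d=B[2]-B[0];print("yaw",np.degrees(np.arctan2(-d[1],-d[0])), [np.degrees(np.arctan2(*-(B[3]-B[1])[1::-1]))],np.linalg.norm(B[1]-B[0]))
# holder frame from left end centre (x=+240)
a=np.mean([np.arctan2(*-(B[2]-B[0])[1::-1]),np.arctan2(*-(B[3]-B[1])[1::-1])])
u=np.array([np.cos(a),np.sin(a),0]);v=np.array([-u[1],u[0],0])
O=(B[0]+B[1])/2-.24*u;print("O",O)
for n,q in(("paddle",P.mean(0)),("ridge top",cast("top",f([[308,160]]),.093)[0])):print(n,(q-O)@u,(q-O)@v)
# objects
for n,px,z in(("tub",(330,267),.062),("cup",(429,250),.075),("bowl",(296,160),.045)):
    q=cast("top",[px],z)[0];print(n,q.round(3),(q-O)@u,(q-O)@v)
# scene check of paddle: crop2 offsets
g=lambda L:np.array(L,float)/[3.6,2.376]+[170,175]+0
print("scene paddle",cast("scene",g([[428,421-342]]),.07))
```

```text
((358.5, 209.0), (18.0, 23.0), 90.0)
[[ 0.5441  0.0259  0.07  ]
 [ 0.5454 -0.0285  0.07  ]
 [ 0.5026 -0.029   0.07  ]
 [ 0.5013  0.0251  0.07  ]] [ 0.52335876 -0.00165417  0.07      ]
bed [[ 0.5464  0.2159  0.008 ]
 [ 0.4294  0.1983  0.008 ]
 [ 0.6002 -0.1064  0.008 ]
 [ 0.4807 -0.1068  0.008 ]]
yaw 99.48391455341797 [np.float64(99.54456618839679)] 0.11830688432787369
O [ 0.52758355 -0.02962935  0.008     ]
paddle 0.028288694221733586 -0.0004574190187594642
ridge top 0.059695281827916696 -0.0012535716801136479
tub [0.386 0.062 0.062] 0.11403820237176365 0.12451352032652378
cup [ 0.431 -0.167  0.075] -0.11914050947087144 0.11803598131226785
bowl [0.644 0.153 0.045] 0.1607752985101141 -0.14509345233006973
scene paddle [[0.53065239 0.00582467 0.07      ]]
```

The numbers hold: the paddle is 0.028 along the bar and on y≈0, the bed width measures 118 mm, the yaw is 99.5° and the ridge lies where it should. I'll travel over with the fingers closing, then turn so the tool's x axis lies along the bar.

Request:
arm_command(deltas=[{"x": 0.0243,"y": -0.0241,"grip": -1},{"x": 0.0243,"y": -0.0241,"grip": -1},{"x": 0.0243,"y": -0.0241,"grip": -1},{"x": 0.0243,"y": -0.0241,"grip": -1},{"x": 0.0243,"y": -0.0241,"grip": -1},{"x": 0.0243,"y": -0.0241,"grip": -1},{"x": 0.0243,"y": -0.0241,"grip": -1},{"x": 0.0243,"y": -0.0241,"grip": -1},{"x": 0.0243,"y": -0.0241,"grip": -1},{"x": 0.0243,"y": -0.0241,"grip": -1}], grip_force=40)

```text
invalid input
```

Request:
arm_command(deltas=[{"x": 0.0243,"y": -0.0241,"grip": -1},{"x": 0.0243,"y": -0.0241,"grip": -1},{"x": 0.0243,"y": -0.0241,"grip": -1},{"x": 0.0243,"y": -0.0241,"grip": -1},{"x": 0.0243,"y": -0.0241,"grip": -1},{"x": 0.0243,"y": -0.0241,"grip": -1},{"x": 0.0243,"y": -0.0241,"grip": -1},{"x": 0.0243,"y": -0.0241,"grip": -1},{"x": 0.0243,"y": -0.0241,"grip": -1},{"x": 0.0243,"y": -0.0241,"grip": -1}])

```text
invalid input
```

Request:
arm_command(deltas=[{"roll": -7.1},{"roll": -7.1},{"roll": -7.1},{"roll": -7.1},{"roll": -7.1},{"roll": -7.1},{"roll": -7.1},{"roll": -7.1},{"roll": -7.1},{"roll": -7.1}])

```text
invalid input
```

Request:
arm_command(deltas=[{"roll": -7.0},{},{}])

```text
invalid input
```

Run:
```python
from h import *
s=robot.get_state();p=np.array(s["tool_pos"]);q=s["tcp_rot"]
M=R.from_quat([q[1],q[2],q[3],q[0]]).as_matrix()
print(s["time"],p,s["grip_width"],s["ft_force"],s["joints"]);print(M.round(3),np.degrees(np.arctan2(M[1,0],M[0,0])))
print("tool delta to paddle",M.T@(np.array([.5234,-.0017,.07])-p))
for n in("top","scene"):cv2.imwrite(f"pics/{n}1.png",vision.grab_frame(n)[:,:,::-1])
```

```text
0.1 [ 0.24693098 -0.62782702  0.24468568] 0.08510064220345048 [0.17830211 0.66695976 0.17426947] [ 1.04650361  0.42665029  0.07388444  1.60656264 -0.03410228  1.11078851
 -0.06712316]
[[ 0.931  0.366 -0.001]
 [ 0.366 -0.931  0.001]
 [-0.    -0.001 -1.   ]] 21.46917214883425
tool delta to paddle [ 0.48646473 -0.48129487  0.17519293]
```

The calls were refused. I'll give every field in each row.

Request:
arm_command(deltas=[{"x": 0.0243,"y": -0.0241,"z": 0,"roll": 0,"grip": -1}], grip_force=40)

```text
time: 0.28
tool_pos: [0.2573, -0.6005, 0.2446]
tcp_rot: [0.001, 0.983, 0.183, -0.001]
ft_force: [0.4, 0.6, -0.1]
grip_width: 0.0753
gripper_force: 0.0
```

Every row needs all the fields.

Request:
arm_command(deltas=[{"x": 0.0243,"y": -0.0241,"z": 0,"roll": 0,"grip": -1},{"x": 0.0243,"y": -0.0241,"z": 0,"roll": 0,"grip": -1},{"x": 0.0243,"y": -0.0241,"z": 0,"roll": 0,"grip": -1},{"x": 0.0243,"y": -0.0241,"z": 0,"roll": 0,"grip": -1},{"x": 0.0243,"y": -0.0241,"z": 0,"roll": 0,"grip": -1},{"x": 0.0243,"y": -0.0241,"z": 0,"roll": 0,"grip": -1},{"x": 0.0243,"y": -0.0241,"z": 0,"roll": 0,"grip": -1},{"x": 0.0243,"y": -0.0241,"z": 0,"roll": 0,"grip": -1},{"x": 0.0243,"y": -0.0241,"z": 0,"roll": 0,"grip": -1},{"x": 0.0243,"y": -0.0241,"z": 0,"roll": 0,"grip": -1}])

```text
time: 1.12
tool_pos: [0.399, -0.282, 0.2454]
tcp_rot: [0.0, 0.983, 0.186, 0.0]
ft_force: [-0.2, -0.9, -0.1]
grip_width: 0.0
gripper_force: 0.0
```

Request:
arm_command(deltas=[{"x": 0.0243,"y": -0.0241,"z": 0,"roll": 0,"grip": -1},{"x": 0.0243,"y": -0.0241,"z": 0,"roll": 0,"grip": -1},{"x": 0.0243,"y": -0.0241,"z": 0,"roll": 0,"grip": -1},{"x": 0.0243,"y": -0.0241,"z": 0,"roll": 0,"grip": -1},{"x": 0.0243,"y": -0.0241,"z": 0,"roll": 0,"grip": -1},{"x": 0.0243,"y": -0.0241,"z": 0,"roll": 0,"grip": -1},{"x": 0.0243,"y": -0.0241,"z": 0,"roll": 0,"grip": -1},{"x": 0.0243,"y": -0.0241,"z": 0,"roll": 0,"grip": -1},{"x": 0.0243,"y": -0.0241,"z": 0,"roll": 0,"grip": -1}])

```text
time: 1.87
tool_pos: [0.5233, -0.0001, 0.2455]
tcp_rot: [0.0, 0.983, 0.186, 0.0]
ft_force: [1.6, -1.6, -0.6]
grip_width: -0.0001
gripper_force: 0.0
```

Request:
arm_command(deltas=[{"x": 0,"y": 0,"z": 0,"roll": -7.1,"grip": -1},{"x": 0,"y": 0,"z": 0,"roll": -7.1,"grip": -1},{"x": 0,"y": 0,"z": 0,"roll": -7.1,"grip": -1},{"x": 0,"y": 0,"z": 0,"roll": -7.1,"grip": -1},{"x": 0,"y": 0,"z": 0,"roll": -7.1,"grip": -1},{"x": 0,"y": 0,"z": 0,"roll": -7.1,"grip": -1},{"x": 0,"y": 0,"z": 0,"roll": -7.1,"grip": -1},{"x": 0,"y": 0,"z": 0,"roll": -7.1,"grip": -1},{"x": 0,"y": 0,"z": 0,"roll": -7.1,"grip": -1},{"x": 0,"y": 0,"z": 0,"roll": -7.1,"grip": -1}])

```text
time: 2.7
tool_pos: [0.5228, -0.0017, 0.2453]
tcp_rot: [-0.0, 0.689, 0.724, -0.0]
ft_force: [-0.6, 0.3, 0.4]
grip_width: 0.0001
gripper_force: 0.0
```

Request:
arm_command(deltas=[{"x": 0,"y": 0,"z": 0,"roll": -7.0,"grip": -1},{"x": 0,"y": 0,"z": 0,"roll": 0,"grip": -1},{"x": 0,"y": 0,"z": 0,"roll": 0,"grip": -1}])

```text
time: 2.95
tool_pos: [0.5229, -0.0018, 0.2453]
tcp_rot: [-0.0, 0.648, 0.762, 0.0]
ft_force: [-0.6, 0.4, -1.3]
grip_width: 0.0001
gripper_force: 0.0
```

```bash
cat > st.py <<'E'
from h import *
s=robot.get_state();p=np.array(s["tool_pos"]);q=s["tcp_rot"]
M=R.from_quat([q[1],q[2],q[3],q[0]]).as_matrix()
print(s["time"],p,s["grip_width"],s["ft_force"],s["joints"]);print(M.round(3),np.degrees(np.arctan2(M[1,0],M[0,0])))
print("tool delta to paddle",M.T@(np.array([.5234,-.0017,.07])-p))
E
python3 st.py
```

```text
2.95 [ 0.52285569 -0.00183737  0.24526821] 6.971955502353387e-05 [-0.58955491  0.3646059  -1.28100601] [ 0.35654859  0.22018508 -0.54285326  1.91695452  0.13109     1.0391858
 -0.08120927]
[[-0.16   0.987 -0.   ]
 [ 0.987  0.16   0.   ]
 [ 0.    -0.    -1.   ]] 99.23019948463937
tool delta to paddle [2.18583980e-05 5.80019844e-04 1.75268149e-01]
```

I'm above the paddle. Next I'll go down to just above the jaw and take a look.

Request:
arm_command(deltas=[{"x": 0,"y": 0,"z": 0.03,"roll": 0,"grip": -1},{"x": 0,"y": 0,"z": 0.03,"roll": 0,"grip": -1},{"x": 0,"y": 0,"z": 0.03,"roll": 0,"grip": -1},{"x": 0,"y": 0,"z": 0.02,"roll": 0,"grip": -1},{"x": 0,"y": 0,"z": 0.01,"roll": 0,"grip": -1},{"x": 0,"y": 0,"z": 0,"roll": 0,"grip": -1},{"x": 0,"y": 0,"z": 0,"roll": 0,"grip": -1}])

```text
time: 3.53
tool_pos: [0.5232, -0.0015, 0.1258]
tcp_rot: [-0.0, 0.647, 0.762, 0.0]
ft_force: [0.4, 0.0, 0.1]
grip_width: 0.0002
gripper_force: 0.0
```

Run:
```python
from h import *
s=vision.grab_frame("scene")[:,:,::-1];t=vision.grab_frame("top")[:,:,::-1]
a=cv2.resize(s[130:270,190:370],None,fx=4.2,fy=4.2,interpolation=cv2.INTER_CUBIC)
cv2.imwrite("pics/s2.png",a);cv2.imwrite("pics/t2.png",t)
p=np.array(robot.get_state()["tool_pos"]);print(p,(proj("scene",[p-[0,0,.014],[.5234,-.0017,.07]])-[190,130])*4.2)
```

```text
[ 0.5238049  -0.00154769  0.12671791] [[396.3558982  266.26208658]
 [401.12172937 323.43841957]]
```

View pics/s2.png

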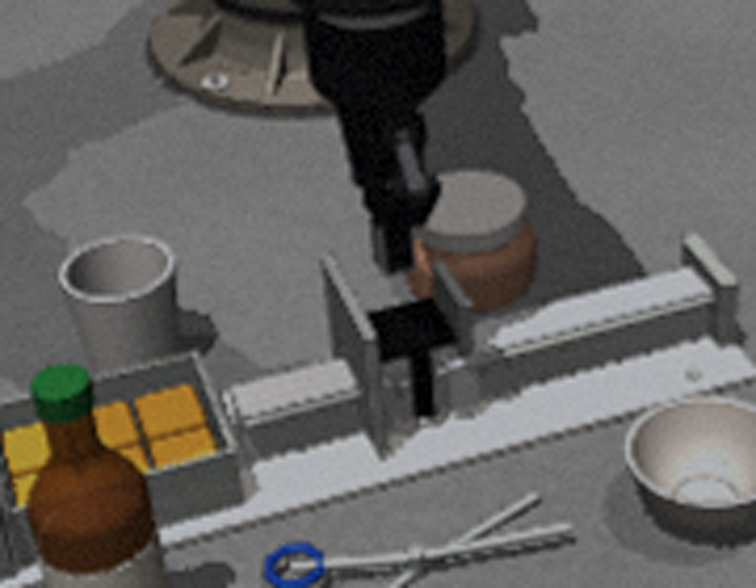

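The fingertips at (396,266) sit above the pocket, with the paddle centre at about (409,328). That is some 3 mm further along the bar than predicted, well inside the clearance. I'll go down and press.

Request:
arm_command(deltas=[{"x": 0.003,"y": 0,"z": 0.02,"roll": 0,"grip": -1},{"x": 0,"y": 0,"z": 0.015,"roll": 0,"grip": -1},{"x": 0,"y": 0,"z": 0.008,"roll": 0,"grip": -1},{"x": 0,"y": 0,"z": 0.005,"roll": 0,"grip": -1},{"x": 0,"y": 0,"z": 0.004,"roll": 0,"grip": -1},{"x": 0,"y": 0,"z": 0,"roll": 0,"grip": -1},{"x": 0,"y": 0,"z": 0,"roll": 0,"grip": -1}])

```text
time: 4.22
tool_pos: [0.5229, 0.0011, 0.0742]
tcp_rot: [0.0, 0.646, 0.763, 0.0]
ft_force: [-1.6, -0.2, 3.9]
grip_width: 0.0002
gripper_force: 2.0
```

The fingertips are at z = 0.060 with 3.9 N on the tool, so the release is pressed. Now I'll push back along the bar.

Request:
arm_command(deltas=[{"x": 0.005,"y": 0,"z": 0.0005,"roll": 0,"grip": -1},{"x": 0.005,"y": 0,"z": 0,"roll": 0,"grip": -1},{"x": 0.005,"y": 0,"z": 0,"roll": 0,"grip": -1},{"x": 0.005,"y": 0,"z": 0,"roll": 0,"grip": -1},{"x": 0.005,"y": 0,"z": 0,"roll": 0,"grip": -1},{"x": 0.005,"y": 0,"z": 0,"roll": 0,"grip": -1},{"x": 0.005,"y": 0,"z": 0,"roll": 0,"grip": -1},{"x": 0.005,"y": 0,"z": 0,"roll": 0,"grip": -1}])

```text
time: 4.88
tool_pos: [0.5163, 0.0408, 0.0739]
tcp_rot: [0.001, 0.647, 0.763, 0.0]
ft_force: [-2.4, -3.0, 9.9]
grip_width: -0.0001
gripper_force: 5.1
```

It slides freely, at about 3 N. Continuing.

Request:
arm_command(deltas=[{"x": 0.008,"y": 0,"z": 0,"roll": 0,"grip": -1},{"x": 0.008,"y": 0,"z": 0,"roll": 0,"grip": -1},{"x": 0.008,"y": 0,"z": 0,"roll": 0,"grip": -1},{"x": 0.008,"y": 0,"z": 0,"roll": 0,"grip": -1},{"x": 0.008,"y": 0,"z": 0,"roll": 0,"grip": -1},{"x": 0.008,"y": 0,"z": 0,"roll": 0,"grip": -1},{"x": 0.008,"y": 0,"z": 0,"roll": 0,"grip": -1},{"x": 0.008,"y": 0,"z": 0,"roll": 0,"grip": -1}])

```text
time: 5.55
tool_pos: [0.5056, 0.1041, 0.0739]
tcp_rot: [0.001, 0.647, 0.763, 0.0]
ft_force: [-3.3, -3.2, 11.0]
grip_width: -0.0002
gripper_force: 5.5
```

Request:
arm_command(deltas=[{"x": 0.004,"y": 0,"z": 0,"roll": 0,"grip": -1},{"x": 0.004,"y": 0,"z": 0,"roll": 0,"grip": -1},{"x": 0.004,"y": 0,"z": 0,"roll": 0,"grip": -1},{"x": 0.004,"y": 0,"z": 0,"roll": 0,"grip": -1},{"x": 0.004,"y": 0,"z": 0,"roll": 0,"grip": -1}])

```text
time: 5.97
tool_pos: [0.5023, 0.1238, 0.0738]
tcp_rot: [0.0, 0.646, 0.763, 0.0]
ft_force: [-4.4, -3.3, 11.6]
grip_width: 0.0001
gripper_force: 5.6
```

Request:
arm_command(deltas=[{"x": 0.004,"y": 0,"z": -0.0003,"roll": 0,"grip": -1},{"x": 0.004,"y": 0,"z": 0,"roll": 0,"grip": -1},{"x": 0.004,"y": 0,"z": 0,"roll": 0,"grip": -1},{"x": 0.004,"y": 0,"z": 0,"roll": 0,"grip": -1},{"x": 0.004,"y": 0,"z": 0,"roll": 0,"grip": -1}])

```text
time: 6.38
tool_pos: [0.4996, 0.1416, 0.0737]
tcp_rot: [0.001, 0.647, 0.763, -0.001]
ft_force: [9.7, -35.1, 16.5]
grip_width: -0.0
gripper_force: 21.0
```

There is 35 N along the bar, so it has met a hard stop after about 126 mm. I'll ease off slightly and check that it's the true end.

Request:
arm_command(deltas=[{"x": -0.002,"y": 0,"z": 0,"roll": 0,"grip": -1},{"x": 0,"y": 0,"z": 0,"roll": 0,"grip": -1}])

```text
time: 6.55
tool_pos: [0.4997, 0.1413, 0.0739]
tcp_rot: [0.001, 0.647, 0.763, 0.0]
ft_force: [0.8, -4.1, 8.0]
grip_width: 0.0002
gripper_force: 4.4
```

Run:
```python
from h import *
s=vision.grab_frame("scene")[:,:,::-1];t=vision.grab_frame("top")[:,:,::-1]
a=cv2.resize(s[130:270,190:390],None,fx=4,fy=4,interpolation=cv2.INTER_CUBIC)
cv2.imwrite("pics/s3.png",a);cv2.imwrite("pics/t3.png",t)
s=robot.get_state();print(s["tool_pos"],s["ft_force"])
```

```text
[0.49971242 0.1412576  0.07383378] [ 0.38560394 -4.10338367  9.52286395]
```

View pics/s3.png

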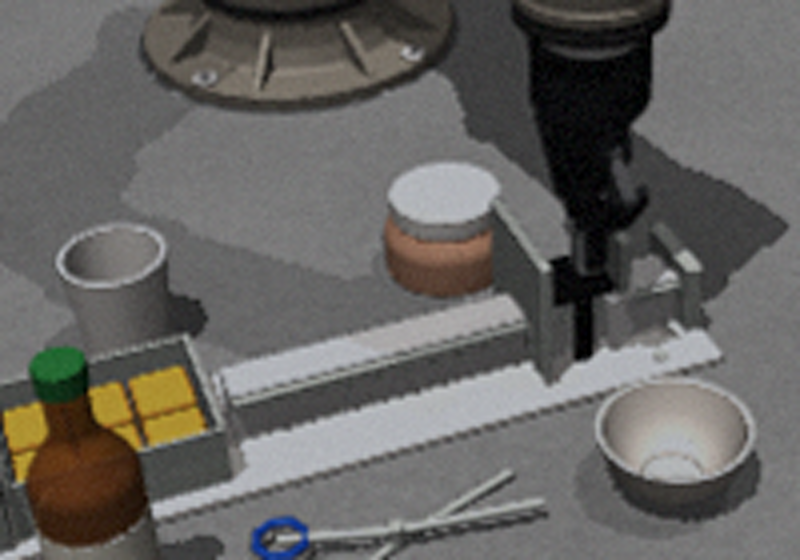

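The stop is at its end. The paddle was held at the bottom the whole way, and a travel of 126 mm puts the start at 0.074, inside the given range. It also puts the jaw at the bar's front end (x = -78 against -82) for stop = 0. I'll lift straight up so that friction doesn't drag the stop back.

Request:
arm_command(deltas=[{"x": 0,"y": 0,"z": -0.005,"roll": 0,"grip": -1},{"x": 0,"y": 0,"z": -0.007,"roll": 0,"grip": -1},{"x": 0,"y": 0,"z": -0.01,"roll": 0,"grip": -1},{"x": 0,"y": 0,"z": -0.02,"roll": 0,"grip": -1},{"x": 0,"y": 0,"z": -0.03,"roll": 0,"grip": -1},{"x": 0,"y": 0,"z": -0.03,"roll": 0,"grip": -1},{"x": 0,"y": 0,"z": -0.03,"roll": 0,"grip": -1},{"x": 0,"y": 0,"z": 0,"roll": 0,"grip": -1}])

```text
time: 7.32
tool_pos: [0.501, 0.143, 0.2114]
tcp_rot: [0.002, 0.646, 0.763, 0.003]
ft_force: [1.4, -0.1, 1.7]
grip_width: 0.0
gripper_force: 0.0
```

Request:
arm_command(deltas=[{"x": 0,"y": -0.03,"z": -0.02,"roll": 0,"grip": -1},{"x": 0,"y": -0.03,"z": -0.02,"roll": 0,"grip": -1},{"x": 0.03,"y": 0,"z": -0.01,"roll": 0,"grip": -1},{"x": 0.03,"y": 0,"z": 0,"roll": 0,"grip": -1},{"x": 0.03,"y": 0,"z": 0,"roll": 0,"grip": -1},{"x": 0.03,"y": 0,"z": 0,"roll": 0,"grip": -1},{"x": 0.03,"y": 0,"z": 0,"roll": 0,"grip": -1},{"x": 0,"y": 0,"z": 0,"roll": 0,"grip": -1},{"x": 0,"y": 0,"z": 0,"roll": 0,"grip": -1}])

```text
time: 8.07
tool_pos: [0.4141, 0.2814, 0.2558]
tcp_rot: [-0.0, 0.645, 0.764, 0.0]
ft_force: [0.8, -0.1, 0.2]
grip_width: 0.0
gripper_force: 0.0
```

Run:
```python
from h import *
s=vision.grab_frame("scene")[:,:,::-1];t=vision.grab_frame("top")[:,:,::-1]
a=cv2.resize(t[165:260,260:480],None,fx=3.6,fy=3.6,interpolation=cv2.INTER_CUBIC)
b=cv2.resize(s[175:280,170:390],None,fx=3.6,fy=3.6*.66,interpolation=cv2.INTER_CUBIC)
cv2.imwrite("pics/c4.png",np.vstack([a,b]))
s=robot.get_state();print(s["time"],s["tool_pos"],s["ft_force"])
u=np.array([-.165,.986,0])
print((proj("top",[np.array([.5234,-.0017,.07])+.126*u])-[260,165])*3.6)
```

```text
8.1667 [0.41499423 0.27910905 0.25546783] [-0.46238773 -0.70020331  0.18036466]
[[164.47609699 185.1879464 ]]
```

View pics/c4.png

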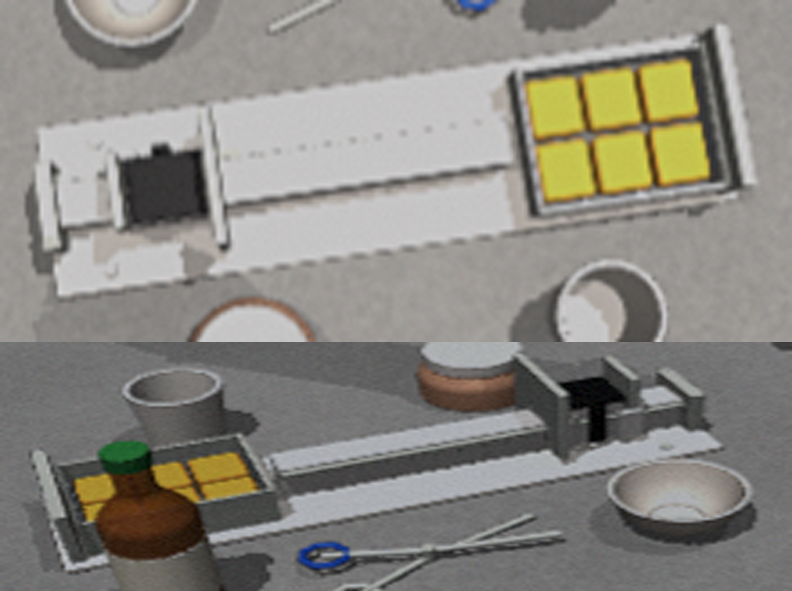

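The stop stayed back, with the paddle centre near crop (164,187) as predicted. The paddle is up, the pan and the other things have not moved, and the arm is clear.

```bash
python3 -c "
from workcell import close_job
print(close_job())"
```

```text
the job is handed in; nothing more can be done
None
```

I pushed the stop back about 126 mm to a hard stop that I take to be the end of its travel. The paddle is up, the pan and the other things look unmoved, the arm is clear, and the job is handed in; no verdict came back.

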